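# Set the draining board's slope and load it

## Task

Raise the empty draining board by its rod to the same slope as the loaded board beside it, let go and see that its stiff hinge holds for a second or so. Then set the filled mould from the table gently down on that board, flat on its face and wholly on it, without making the board sag. Do not shift the loaded board, and leave the jar, the bowl and the empty hoop where they are.

Things in the scene. Friction and masses are not known exactly. Their poses are not given: they have to be found in the camera images.
- board (a joint): Slope of the empty draining board, rad: 0 = level, grows as its rod edge (towards the robot) is raised about the hinge at its far (+x) edge; limits 0 and 0.9. A friction hinge: it stays where it is left. Raising it takes about 11 N upwards at the rod, pushing down about 7 N. Starts at 0 to 0.05.
- neighbour (a joint): Slope of the loaded neighbouring board, measured the same way; 0.18 to 0.42 rad. Its hinge is tightened hard (about 5 N m of friction).
- board_top (a point): Centre of the upper face of the empty board: white plastic slab 170 x 150 x 6 mm with small dark drain holes, in a dark steel frame 200 x 166 mm fixed on the table. x axis down the face to the hinge, y along the hinge, z out of the face. A lip 12 mm high along the hinge edge has its face 73 mm from here along +x. It stands left or right of its neighbour.
- board_rod (a point): Middle of the empty board's lifting rod: round dark bar 12 mm thick, 128 mm long along y, 225 mm from the hinge axis, at the edge towards the robot. Two arms 60 mm either side of here carry it; between them 44 mm is clear between rod and board, nothing above. Level, it lies 48 mm above the table. Being round, it turns in the fingers as the board swings.
- board_hinge (a point): Middle of the empty board's hinge axis, 48 mm above the table, 90 mm along +x from board_top and 3 mm under the face. The axis always lies along world y (the frames are never turned).
- neighbour_top (a point): Centre of the upper face of the neighbouring board, the same board in the same frame, axes as for board_top. Two filled moulds are fixed on it, side by side against its lip.
- neighbour_rod (a point): Middle of the neighbouring board's lifting rod.
- mould: The filled mould that stands on the table at one side, loose: an upright grey plastic cylinder 64 mm across and 60 mm high with a white pressing disc in its top. 0.2 to 0.4 kg. Origin: centre of its underside, z up.
- salt_jar: Bystander: glass jar with a steel cap, 60 mm across, 100 mm high, loose, on the other side from the mould. Origin: centre of its underside.
- empty_hoop: Bystander: loose open grey hoop 96 mm across, 65 mm high. Origin: centre of its underside.
- bowl: Bystander: loose steel bowl 120 mm across, 50 mm high. Origin: centre of its underside.
Not all that is in view belongs to the job. Leave any red or turquoise look-alike of the mould alone.

How it is judged:
On the way, in this order (a step that is already met when the one before it is completed fails the run):
1. the empty board is at the neighbour's slope within 0.06 rad, at rest, with the fingers touching nothing, for 0.8 s (angle between the z axis of board_top and the z axis of neighbour_top, either way round below 0.06 rad and velocity of joint board between -0.03 and 0.03 rad/s and contact force between the fingers and anything else below 0.3 N), for 0.8 s.
2. the mould stands flat on the board (z of mould in the frame of board_top between -0.005 and 0.006 m and x of mould in the frame of board_top between -0.06 and 0.05 m and y of mould in the frame of board_top between -0.05 and 0.05 m and angle between the z axis of mould and the z axis of board_top, either way round below 0.08 rad), for 0.2 s.
At the end, for the whole second after the job is handed in: The board still matches the neighbour's slope within 0.06 rad, at rest; the mould rests flat on it (6 mm, 0.08 rad), centre within 50 mm of the middle across, 60 mm up-slope, 50 mm down-slope; neighbour's rod moved under 10 mm, jar, bowl, hoop under 30 mm (all of step 2 and angle between the z axis of board_top and the z axis of neighbour_top, either way round below 0.06 rad and velocity of joint board between -0.03 and 0.03 rad/s and linear speed of mould below 0.02 m/s and distance of neighbour_rod from where it was at the start of the episode below 0.01 m and distance of each of salt_jar, empty_hoop, bowl from where it was at the start of the episode below 0.03 m); the robot touches nothing.
It fails at once if the loaded board was shifted by 10 mm or more (distance of neighbour_rod from where it was at the start of the episode above 0.01 m).
It fails at once if the jar was moved by 30 mm or more (distance of salt_jar from where it was at the start of the episode above 0.03 m).
It fails at once if the empty hoop was moved by 30 mm or more (distance of empty_hoop from where it was at the start of the episode above 0.03 m).
It fails at once if the bowl was moved by 30 mm or more (distance of bowl from where it was at the start of the episode above 0.03 m).
It fails at once if the mould was tipped over (angle between mould's own z axis and vertical above 0.9 rad).
It also fails if it takes over 61 s, if anything falls off the work surface, if the arm or the gripper's body presses on something with over 40 N, if the wrist force passes 120 N, or if a joint passes its speed limit or range.

## Robot

A 7-joint arm with a two-finger parallel gripper is mounted at the origin on the work surface. World frame = base frame: x ahead of the robot, y to its left, z up, the work surface at z = 0. Lengths are in m, angles in rad, forces in N, time in s.
With the tool pointing down it reaches from about 0.425 to 0.925 m from the base axis. Payload 6.8 kg.
Tool frame: the origin (TCP) lies midway between the tips of the shut fingers; the grasp point (between the pads) lies 19 mm behind it; z points along the fingers, y is the direction in which the jaws open and shut (so a half turn about z gives the same grasp; the last joint's range is limited). The gripper opens to 85 mm and grips with 20 to 120 N. Pads are 22 mm wide; open, the fingers measure 114 mm over their backs; the gripper's body (76 mm by 85 mm) begins 54 mm behind the grasp point. The pads swing forward as they close: fully open they stand 13 mm farther back than shut.
Start: joints at [1.09, 0.477, 0.022, 1.555, -0.011, 1.109, -0.083], TCP at [0.246, -0.629, 0.231] pointing down, gripper open.
Joint ranges: [-2.96, 2.96], [-0.34, 2.1], [-1.41, 1.46], [0.24, 2.44], [-1.37, 4.51], [0.17, 1.92], [-2.96, 2.96]. Speed limits (rad/s): [2.39, 2.39, 3.14, 3.14, 3.14, 3.14, 3.14].

## Interface

Orientations are given as a unit quaternion [w, x, y, z].
In Python, from station import readout, eyes, ticket gives the robot as it stands. The module is installed in compiled form; this text tells all that it offers.
- The arm moves only by the shell command python3 -m crank 'ROWS' [FORCE]. ROWS is JSON, a list of rows, each an object of numbers: "jaw": the opening in per cent of the stroke, from 0 (shut) to 100 (fully open); "x", "y", "z": the shift along the tool's x, y, z in mm; "ax", "ay", "az": the turn, a rotation vector about the tool's x, y, z in degrees. In form: [{"jaw": .., "x": .., "y": .., "z": .., "ax": .., "ay": .., "az": ..}, ...]. A call has 1 to 12 rows; each row shifts and turns the commanded pose from where the row before left it, along the tool's axes as they then stand; what a row does not reach is not made up. A row lasts 1/8 s, in which the tool goes at most 62.5 mm and 10.7 degrees, less where a joint would pass 70% of its speed; a pose out of reach is approached as far as the arm can. A call with a gripper value outside its range is refused whole. The fingers move at their own pace and stop on an object; FORCE is the grip in N (left out, the last holds). Time passes only in rows, so rows that do not move let the fingers close. It gives the time, the measured TCP pose, the force and the opening at its end, in the units of the state.
- readout.get_obs(): the state, without advancing time (a new reading comes with each control period).
- eyes.read_camera(name): name is "scene" or "top" or "wrist"; returns (picture, depth): 420x560x3 uint8, red, green, blue; 420x560 float32, m along the optical axis (not along the pixel's ray), 0 where there is no reading.
- eyes.calibration(name): a dict with "fx", "fy", "cx", "cy" (pixels), "R" (3x3) and "t" (3): a world point X has camera coordinates R X + t. Camera axes: x right, y down, z forward; pixel columns grow to the right and rows downward; lengths in m; the calibration is good to about 2 mm. The wrist camera is an equidistant fisheye: a pixel r from the principal point sees the ray r / f radians off the axis. A picture is of the moment at which its call begins: read the wrist's pose just before it. calibration takes no time and is no camera call; for the wrist camera it gives the pose at the moment of the call.
- ticket.hand_in(): hands the job in, once; it reports no verdict.
The state is a dict: "t": time; "q": joint angles; "joint_vel": joint speeds; "joint_torque": joint torques, N m; "eef_pos": TCP position; "tool_rot": TCP orientation; "contact_force": force on the tool from outside, world axes, zero at the start; "torque": the same for the moment, N m; "gripper_width": opening from 0.0 (shut) to 1.0 (fully open).
Only numpy, scipy, OpenCV 4.12 (cv2) and the standard library are available. Lean on these libraries where they do the work, as an engineer would, in place of code of your own. Each camera call takes 0.05 s, during which the arm holds its last target. There are 200 camera calls.

## Working session

There is one attempt and no reset: what is moved stays moved. The work goes in short steps, Python scripts to look and compute and a shell command to move; the robot and the scene stay as the last step left them, time stands still between calls to the robot, and variables do not carry over. Pictures are saved under pics/ and viewed, about 8 in all and at most 12, crops included, and the job is handed in when it is done.

```bash
mkdir -p pics
cat > h.py <<'E'
import numpy as np, cv2
from station import readout, eyes, ticket
def shot(n,f=None):
    c=eyes.calibration(n); p,d=eyes.read_camera(n)
    if f: cv2.imwrite('pics/'+f,p[:,:,::-1]); np.savez('pics/'+f+'.npz',p=p,d=d,**c)
    return p,d,c
def cloud(d,c):
    v,u=np.mgrid[:d.shape[0],:d.shape[1]]
    P=np.stack([(u-c['cx'])/c['fx']*d,(v-c['cy'])/c['fy']*d,d],-1)
    return (P-c['t'])@np.asarray(c['R'])
E
python3 - <<'E'
from h import *
a=shot('scene','scene0.png');b=shot('top','top0.png')
for s in(a,b):
    print({k:np.round(v,3).tolist() for k,v in s[2].items()}, (s[1]>0).mean())
cv2.imwrite('pics/both.png',cv2.resize(np.vstack([a[0],b[0]])[:,:,::-1],(448,672))[:600])
print(readout.get_obs())
E
```

```text
{'fx': 411.252, 'fy': 411.252, 'cx': 281.665, 'cy': 208.393, 'R': [[0.506, 0.862, -0.0], [0.694, -0.408, -0.593], [-0.511, 0.3, -0.805]], 't': [-0.237, -0.343, 1.481]} 0.9961181972789116
{'fx': 521.757, 'fy': 521.757, 'cx': 280.212, 'cy': 211.949, 'R': [[0.022, -1.0, 0.003], [-0.994, -0.022, -0.103], [0.103, -0.0, -0.995]], 't': [-0.062, 0.536, 1.472]} 0.995875850340136
{'t': 0.1, 'q': array([ 1.08991865,  0.47772425,  0.02238058,  1.55631977, -0.01153602,
        1.10931341, -0.08310213]), 'joint_vel': array([-0.00144667, -0.00164168, -0.000535  , -0.00190582, -0.00080308,
       -0.00092217, -0.00103499]), 'joint_torque': array([ 4.25949809e-03, -5.97761607e+01,  1.61353592e+00, -2.81955117e+01,
        1.29097741e-02,  4.97477435e-03,  2.37324571e-05]), 'eef_pos': array([ 0.24562593, -0.6281626 ,  0.23043296]), 'tool_rot': array([-7.92755469e-04,  9.82682423e-01,  1.85295943e-01, -2.02454366e-04]), 'contact_force': array([0.01593358, 0.38633356, 0.37288412]), 'torque': array([-0.04084528,  0.00945441, -0.0372612 ]), 'gripper_width': 0.9943237876997209}
```

View pics/top0.png

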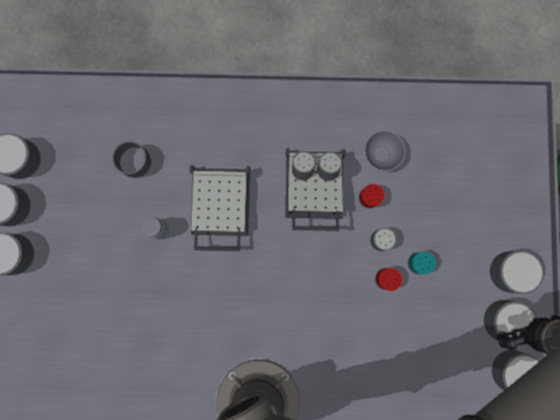

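View pics/scene0.png

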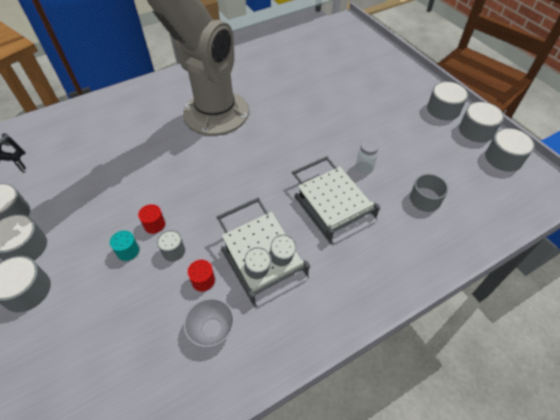

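The top view shows the empty board near px (219,205) with its rod at (218,248). The loaded board is at (315,185) and the mould at (385,239), with red ones at (372,195) and (389,279) and a turquoise one at (423,262). The jar is at (153,228), the hoop at (132,160) and the bowl at (386,151). The scene view agrees.

```bash
cat > m.py <<'E'
from h import *
def load(f):
    z=np.load('pics/'+f+'.npz'); return z['p'],z['d'],dict(fx=z['fx'],fy=z['fy'],cx=z['cx'],cy=z['cy'],R=z['R'],t=z['t'])
def white(p):
    hsv=cv2.cvtColor(p,cv2.COLOR_RGB2HSV); return (hsv[...,1]<45)&(hsv[...,2]>135)
def fit(Q):
    for _ in range(4):
        c=np.median(Q,0); m=Q.mean(0); n=np.linalg.svd(Q-m,full_matrices=False)[2][2]; n*=np.sign(n[2]); r=(Q-m)@n
        Q=Q[np.abs(r)<max(.002,1.5*np.median(abs(r)))]
    return m,n,len(Q),np.std((Q-m)@n)
E
python3 - <<'E'
from m import *
for f,boxes in (('top0.png',dict(empty=(188,165,252,237),nb=(284,178,347,217),mould=(370,226,400,252),jar=(140,215,168,240))),
                ('scene0.png',dict(empty=(296,165,375,230),nb=(222,212,300,243),mould=(155,228,188,262)))):
    p,d,c=load(f); W=cloud(d,c); w=white(p)
    for k,(a,b,e,g) in boxes.items():
        m=np.zeros_like(w); m[b:g,a:e]=1
        if k in('mould','jar'): m&=(W[...,2]>.045)
        else: m&=w&(W[...,2]>.03)
        Q=W[m]; 
        if k=='mould':
            Q2=Q[Q[:,2]>.055]; (u,v),r=cv2.minEnclosingCircle((Q2[:,:2]*1000).astype('f4')); print(f,k,u,v,r,np.median(Q2,0)); continue
        mm,n,N,s=fit(Q); print(f,k,N,'mean',mm.round(4),'min',Q.min(0).round(3),'max',Q.max(0).round(3),'slope',np.arctan2(-n[0],n[2]).round(3),'ny',n[1].round(3),'s',s.round(4))
    # rods: raised dark points
    print()
p,d,c=load('top0.png');W=cloud(d,c)
for nm,(a,b,e,g) in dict(er=(192,240,245,255),nr=(290,222,342,234)).items():
    Q=W[b:g,a:e].reshape(-1,3);Q=Q[Q[:,2]>.025];print(nm,len(Q),np.median(Q,0).round(4),Q.min(0).round(3),Q.max(0).round(3))
E
```

```text
top0.png empty 851 mean [0.56   0.1237 0.0698] min [ 0.383 -0.049  0.043] max [0.644 0.2   1.519] slope -1.146 ny 0.927 s 0.0121
top0.png nb 579 mean [ 0.5825 -0.1466  0.0777] min [ 0.383 -0.221  0.061] max [ 0.633 -0.049  1.519] slope -0.21 ny -0.003 s 0.0011
top0.png mould 428.1639404296875 -213.02291870117188 169.72190856933594 [ 0.4667348  -0.34432491  0.05956825]
top0.png jar 114 mean [0.479  0.2848 0.1392] min [ 0.383 -0.049  0.045] max [0.511 0.327 1.519] slope -1.563 ny -0.248 s 0.0034

scene0.png empty 1043 mean [0.555  0.1204 0.055 ] min [ 0.421 -0.38   0.03 ] max [1.116 0.313 0.989] slope -0.026 ny 0.005 s 0.001
scene0.png nb 460 mean [ 0.5685 -0.1469  0.0817] min [ 0.483 -0.38   0.068] max [ 1.116 -0.073  0.989] slope 0.47 ny 0.138 s 0.0041
scene0.png mould 773.561767578125 -357.293701171875 343.05029296875 [ 0.46418313 -0.34541391  0.05842138]

er 238 [0.4301 0.1199 0.0621] [ 0.383 -0.049  0.051] [0.452 0.19  1.519]
nr 223 [ 0.4894 -0.1459  0.0974] [ 0.383 -0.209  0.087] [ 0.506 -0.049  1.519]
```

Run:
```python
from m import *
H={}
for f,boxes in (('top0.png',dict(empty=(190,172,250,234),nb=(286,180,345,215),mould=(370,226,400,252),jar=(140,215,168,240),er=(197,240,240,255),nr=(295,222,338,234))),
                ('scene0.png',dict(empty=(296,165,375,230),nb=(222,212,300,290),mould=(155,228,188,262),er=(290,155,335,185),nr=(215,200,270,225)))):
    p,d,c=load(f); W=cloud(d,c); w=white(p)
    for k,(a,b,e,g) in boxes.items():
        m=np.zeros_like(w); m[b:g,a:e]=1; m&=(d>0)&(W[...,2]>.025)&(W[...,2]<.13)
        Q=W[m]
        if k in('empty','nb'):
            Q=W[m&w]
            if k=='nb': Q=Q[(Q[:,0]<.575)&(Q[:,0]>.50)]
            mm,n,N,s=fit(Q); print(f,k,N,'mean',mm.round(4),'p1',np.percentile(Q,1,0).round(3),'p99',np.percentile(Q,99,0).round(3),'slope',np.arctan2(n[0],n[2]).round(3),'ny',n[1].round(3),'s',s.round(4))
        else:
            if k=='mould': Q=Q[Q[:,2]>.054]
            if k[1:]=='r' and f[0]=='s': Q=Q[Q[:,0]<(.46 if k=='er' else .505)]
            (u,v),r=cv2.minEnclosingCircle((Q[:,:2]*1000).astype('f4'))
            print(f,k,len(Q),np.median(Q,0).round(4),'p2',np.percentile(Q,2,0).round(3),'p98',np.percentile(Q,98,0).round(3),'circ',round(u),round(v),round(r))
```

```text
top0.png empty 1217 mean [0.5574 0.1256 0.0556] p1 [0.481 0.053 0.048] p99 [0.642 0.198 0.066] slope 0.035 ny -0.001 s 0.0011
top0.png nb 288 mean [ 0.5571 -0.1493  0.0829] p1 [ 0.539 -0.218  0.074] p99 [ 0.575 -0.074  0.091] slope 0.205 ny 0.001 s 0.0011
top0.png mould 399 [ 0.4668 -0.3444  0.0593] p2 [ 0.436 -0.373  0.054] p98 [ 0.495 -0.316  0.065] circ 467 -344 33
top0.png jar 450 [0.4809 0.2928 0.0985] p2 [0.455 0.272 0.03 ] p98 [0.508 0.324 0.106] circ 483 299 29
top0.png er 209 [0.4297 0.1133 0.0625] p2 [0.423 0.063 0.054] p98 [0.449 0.181 0.069] circ 437 122 61
top0.png nr 187 [ 0.4892 -0.1538  0.0976] p2 [ 0.484 -0.206  0.091] p98 [ 0.501 -0.091  0.104] circ 494 -149 58
scene0.png empty 1477 mean [0.553 0.123 0.055] p1 [0.478 0.05  0.049] p99 [0.645 0.197 0.065] slope 0.029 ny 0.001 s 0.001
scene0.png nb 572 mean [ 0.5555 -0.1502  0.0812] p1 [ 0.535 -0.221  0.075] p99 [ 0.575 -0.074  0.087] slope 0.19 ny -0.005 s 0.001
scene0.png mould 421 [ 0.4642 -0.3454  0.0582] p2 [ 0.433 -0.374  0.054] p98 [ 0.494 -0.316  0.062] circ 464 -345 34
scene0.png er 203 [0.4299 0.1222 0.0602] p2 [0.421 0.061 0.054] p98 [0.456 0.187 0.065] circ 439 124 66
scene0.png nr 220 [ 0.4897 -0.1537  0.0961] p2 [ 0.481 -0.211  0.089] p98 [ 0.503 -0.086  0.1  ] circ 494 -149 64
```

Both views agree. The neighbour's slope is about 0.195 and the empty board's about 0.03. The rod centre is at (0.430, 0.123, 0.055), the hinge at x≈0.655 and the mould at (0.466, -0.345). First I turn the tool so the jaws open along world x.

```bash
python3 -m crank '[{"jaw":47,"az":-9.8},{"jaw":47,"az":-9.8},{"jaw":47,"az":-9.8},{"jaw":47,"az":-9.8},{"jaw":47,"az":-9.8},{"jaw":47,"az":-9.8},{"jaw":47,"az":-9.8}]' 40
python3 -m crank '[{"jaw":47,"x":45,"y":35},{"jaw":47,"x":45,"y":35},{"jaw":47,"x":45,"y":35},{"jaw":47,"x":45,"y":35},{"jaw":47,"x":45,"y":35},{"jaw":47,"x":45,"y":35},{"jaw":47,"x":45,"y":35},{"jaw":47}]'
```

```text
schema error: expected keys jaw, x, y, z, ax, ay, az
schema error: expected keys jaw, x, y, z, ax, ay, az
```

```bash
python3 -m crank '[{"jaw":47,"x":0,"y":0,"z":0,"ax":0,"ay":0,"az":-9.8},{"jaw":47,"x":0,"y":0,"z":0,"ax":0,"ay":0,"az":-9.8},{"jaw":47,"x":0,"y":0,"z":0,"ax":0,"ay":0,"az":-9.8},{"jaw":47,"x":0,"y":0,"z":0,"ax":0,"ay":0,"az":-9.8},{"jaw":47,"x":0,"y":0,"z":0,"ax":0,"ay":0,"az":-9.8},{"jaw":47,"x":0,"y":0,"z":0,"ax":0,"ay":0,"az":-9.8},{"jaw":47,"x":0,"y":0,"z":0,"ax":0,"ay":0,"az":-9.8}]' 40
python3 -m crank '[{"jaw":47,"x":45,"y":35,"z":0,"ax":0,"ay":0,"az":0},{"jaw":47,"x":45,"y":35,"z":0,"ax":0,"ay":0,"az":0},{"jaw":47,"x":45,"y":35,"z":0,"ax":0,"ay":0,"az":0},{"jaw":47,"x":45,"y":35,"z":0,"ax":0,"ay":0,"az":0},{"jaw":47,"x":45,"y":35,"z":0,"ax":0,"ay":0,"az":0},{"jaw":47,"x":45,"y":35,"z":0,"ax":0,"ay":0,"az":0},{"jaw":47,"x":45,"y":35,"z":0,"ax":0,"ay":0,"az":0},{"jaw":47,"x":0,"y":0,"z":0,"ax":0,"ay":0,"az":0}]'
```

```text
t: 0.98
eef_pos: [0.2457, -0.6283, 0.2307]
tool_rot: [-0.0, 0.705, 0.709, 0.0]
contact_force: [-0.5, -0.1, 0.6]
gripper_width: 0.468
t: 1.98
eef_pos: [0.4944, -0.3081, 0.2313]
tool_rot: [-0.0, 0.704, 0.71, 0.001]
contact_force: [-0.7, -0.4, -1.7]
gripper_width: 0.466
```

```bash
python3 -m crank '[{"jaw":47,"x":54,"y":-8,"z":0,"ax":0,"ay":0,"az":0},{"jaw":47,"x":54,"y":-8,"z":0,"ax":0,"ay":0,"az":0},{"jaw":47,"x":54,"y":-8,"z":0,"ax":0,"ay":0,"az":0},{"jaw":47,"x":54,"y":-8,"z":0,"ax":0,"ay":0,"az":0},{"jaw":47,"x":54,"y":-8,"z":0,"ax":0,"ay":0,"az":0},{"jaw":47,"x":54,"y":-8,"z":0,"ax":0,"ay":0,"az":0},{"jaw":47,"x":54,"y":-8,"z":20,"ax":0,"ay":0,"az":0},{"jaw":47,"x":54,"y":-8,"z":20,"ax":0,"ay":0,"az":0},{"jaw":47,"x":0,"y":0,"z":40,"ax":0,"ay":0,"az":0},{"jaw":47,"x":0,"y":0,"z":20,"ax":0,"ay":0,"az":0},{"jaw":47,"x":0,"y":0,"z":0,"ax":0,"ay":0,"az":0},{"jaw":47,"x":0,"y":0,"z":0,"ax":0,"ay":0,"az":0}]'
python3 - <<'E'
from h import *
p,d,c=shot('wrist','w1.png'); print(c['fx'],c['cx'],c['cy'],np.round(c['R'],3).tolist(),c['t'],readout.get_obs()['eef_pos'])
E
```

```text
t: 3.48
eef_pos: [0.428, 0.1178, 0.132]
tool_rot: [0.0, 0.708, 0.706, 0.0]
contact_force: [1.3, 0.1, 0.7]
gripper_width: 0.473
325.19226210127806 280.9198340503964 209.32068271155262 [[1.0, -0.001, 0.001], [-0.001, -0.962, 0.272], [0.001, -0.272, -0.962]] [-0.42777304  0.10536764  0.31570631] [0.42825834 0.11800248 0.13223883]
```

View pics/w1.png

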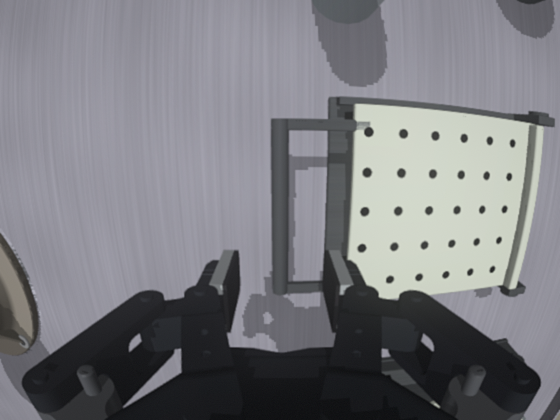

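The rod lies at u≈280, v 118–294, which gives x≈0.428, y≈0.122 and a length of about 130 mm, as specified. The jaws straddle it, so I go down and grip.

```bash
python3 -m crank '[{"jaw":47,"x":2,"y":0,"z":25,"ax":0,"ay":0,"az":0},{"jaw":47,"x":2,"y":0,"z":25,"ax":0,"ay":0,"az":0},{"jaw":47,"x":0,"y":0,"z":25,"ax":0,"ay":0,"az":0},{"jaw":47,"x":0,"y":0,"z":19,"ax":0,"ay":0,"az":0},{"jaw":47,"x":0,"y":0,"z":0,"ax":0,"ay":0,"az":0},{"jaw":30,"x":0,"y":0,"z":0,"ax":0,"ay":0,"az":0},{"jaw":10,"x":0,"y":0,"z":0,"ax":0,"ay":0,"az":0},{"jaw":0,"x":0,"y":0,"z":0,"ax":0,"ay":0,"az":0},{"jaw":0,"x":0,"y":0,"z":0,"ax":0,"ay":0,"az":0},{"jaw":0,"x":0,"y":0,"z":0,"ax":0,"ay":0,"az":0},{"jaw":0,"x":0,"y":0,"z":0,"ax":0,"ay":0,"az":0}]' 40
```

```text
t: 4.9
eef_pos: [0.4273, 0.1223, 0.0381]
tool_rot: [0.0, 0.707, 0.707, 0.0]
contact_force: [-2.9, 1.1, 6.0]
gripper_width: 0.123
```

```bash
python3 -m crank '[{"jaw":0,"x":0,"y":0.2,"z":-4,"ax":0,"ay":0,"az":0},{"jaw":0,"x":0,"y":0.2,"z":-4,"ax":0,"ay":0,"az":0},{"jaw":0,"x":0,"y":0.3,"z":-4,"ax":0,"ay":0,"az":0},{"jaw":0,"x":0,"y":0.4,"z":-4,"ax":0,"ay":0,"az":0},{"jaw":0,"x":0,"y":0.4,"z":-4,"ax":0,"ay":0,"az":0},{"jaw":0,"x":0,"y":0.5,"z":-4,"ax":0,"ay":0,"az":0},{"jaw":0,"x":0,"y":0.6,"z":-4,"ax":0,"ay":0,"az":0},{"jaw":0,"x":0,"y":0.6,"z":-4,"ax":0,"ay":0,"az":0},{"jaw":0,"x":0,"y":0.7,"z":-4,"ax":0,"ay":0,"az":0},{"jaw":0,"x":0,"y":0,"z":0,"ax":0,"ay":0,"az":0},{"jaw":0,"x":0,"y":0,"z":0,"ax":0,"ay":0,"az":0}]' 40
python3 - <<'E'
from m import *
for f,k,(a,b,e,g) in (('top','empty',(190,172,250,234)),('scene','empty',(296,150,375,230))):
    p,d,c=shot(f,f+'1.png'); W=cloud(d,c)
    m=np.zeros(d.shape,bool); m[b:g,a:e]=1; Q=W[m&white(p)&(d>0)&(W[...,2]>.025)&(W[...,2]<.13)]
    Q=Q[(Q[:,0]<.62)&(Q[:,0]>.49)&(abs(Q[:,1]-.124)<.073)]
    mm,n,N,s=fit(Q); print(f,N,mm.round(4),'slope',np.arctan2(n[0],n[2]).round(3),s.round(4))
E
```

```text
t: 6.28
eef_pos: [0.4314, 0.1223, 0.0738]
tool_rot: [0.0, 0.707, 0.707, 0.0]
contact_force: [-4.0, 2.0, 2.1]
gripper_width: 0.12
top 946 [0.5596 0.1197 0.0703] slope 0.196 0.0011
scene 1402 [0.5562 0.1226 0.0696] slope 0.198 0.001
```

The slope reads 0.197, the same as the neighbour. Now I release, rise clear and let it hold.

```bash
python3 -m crank '[{"jaw":20,"x":0,"y":0,"z":0,"ax":0,"ay":0,"az":0},{"jaw":35,"x":0,"y":0,"z":0,"ax":0,"ay":0,"az":0},{"jaw":47,"x":0,"y":0,"z":0,"ax":0,"ay":0,"az":0},{"jaw":47,"x":0,"y":0,"z":0,"ax":0,"ay":0,"az":0},{"jaw":47,"x":0,"y":0,"z":-15,"ax":0,"ay":0,"az":0},{"jaw":47,"x":0,"y":0,"z":-25,"ax":0,"ay":0,"az":0},{"jaw":47,"x":0,"y":0,"z":-40,"ax":0,"ay":0,"az":0},{"jaw":47,"x":0,"y":0,"z":-40,"ax":0,"ay":0,"az":0},{"jaw":47,"x":0,"y":0,"z":-30,"ax":0,"ay":0,"az":0},{"jaw":47,"x":0,"y":0,"z":0,"ax":0,"ay":0,"az":0},{"jaw":47,"x":0,"y":0,"z":0,"ax":0,"ay":0,"az":0},{"jaw":47,"x":0,"y":0,"z":0,"ax":0,"ay":0,"az":0}]' 40
python3 - <<'E'
from m import *
for f,k,(a,b,e,g) in (('top','empty',(190,172,250,234)),('scene','empty',(296,150,375,230))):
    p,d,c=shot(f,f+'2.png'); W=cloud(d,c)
    B=(d>0)&(W[...,2]>.025)&(W[...,2]<.13)
    m=np.zeros(d.shape,bool); m[b:g,a:e]=1; Q=W[m&white(p)&B]
    Q=Q[(Q[:,0]<.62)&(Q[:,0]>.49)&(abs(Q[:,1]-.124)<.073)]
    mm,n,N,s=fit(Q); print(f,N,mm.round(4),'slope',np.arctan2(n[0],n[2]).round(3),s.round(4))
    a,b,e,g=(286,180,345,215) if f=='top' else (222,212,300,290)
    m[:]=0; m[b:g,a:e]=1; Q=W[m&white(p)&B]; Q=Q[(Q[:,0]<.575)&(Q[:,0]>.50)]
    mm,n,N,s=fit(Q); print(f,'nb',N,mm.round(4),'slope',np.arctan2(n[0],n[2]).round(3),s.round(4))
E
```

```text
t: 7.88
eef_pos: [0.4306, 0.1219, 0.2225]
tool_rot: [-0.001, 0.707, 0.707, -0.001]
contact_force: [0.7, 0.3, -0.7]
gripper_width: 0.468
top 919 [0.5632 0.1178 0.0695] slope 0.2 0.0011
top nb 273 [ 0.5578 -0.1486  0.0827] slope 0.232 0.0011
scene 1424 [0.5559 0.1234 0.0696] slope 0.197 0.0011
scene nb 530 [ 0.5558 -0.15    0.0812] slope 0.199 0.001
```

Run:
```python
from m import *
for f in('top2.png','scene2.png'):
    p,d,c=load(f);W=cloud(d,c);B=(d>0)&(W[...,2]>.03)&(W[...,2]<.13)
    for k,x,y in(('er',.434,.123),('nr',.493,-.148)):
        Q=W[B&(abs(W[...,0]-x)<.015)&(abs(W[...,1]-y)<.04)]; print(f,k,len(Q),np.median(Q,0).round(4),np.percentile(Q[:,2],[20,80]).round(4))
    for k,y,lo in(('e',.123,.48),('n',-.148,.54)):   # same-type fit of slope from face line only
        Q=W[B&white(p)&(abs(W[...,1]-y)<.07)&(W[...,0]>lo)&(W[...,0]<lo+.055)]; mm,n,N,s=fit(Q); print(k,N,mm.round(4),np.arctan2(n[0],n[2]).round(3))
```

```text
top2.png er 51 [0.4333 0.0985 0.0958] [0.094 0.099]
top2.png nr 116 [ 0.4891 -0.1485  0.0982] [0.0954 0.1015]
e 255 [0.5099 0.0997 0.0802] 0.23
n 413 [ 0.5681 -0.1485  0.0806] 0.204
scene2.png er 101 [0.4331 0.1222 0.0952] [0.0928 0.0971]
scene2.png nr 129 [ 0.489  -0.149   0.0968] [0.0944 0.0984]
e 531 [0.5082 0.1224 0.079 ] 0.191
n 719 [ 0.5682 -0.1491  0.0788] 0.207
```

The boards match to within about 0.01 rad. Next is the mould: travel over it, then turn the jaws along y.

```bash
python3 -m crank '[{"jaw":47,"x":-58,"y":0,"z":-5,"ax":0,"ay":0,"az":0},{"jaw":47,"x":-58,"y":5,"z":-5,"ax":0,"ay":0,"az":0},{"jaw":47,"x":-58,"y":5,"z":0,"ax":0,"ay":0,"az":0},{"jaw":47,"x":-58,"y":5,"z":0,"ax":0,"ay":0,"az":0},{"jaw":100,"x":-58,"y":5,"z":0,"ax":0,"ay":0,"az":0},{"jaw":100,"x":-58,"y":5,"z":0,"ax":0,"ay":0,"az":0},{"jaw":100,"x":-58,"y":5,"z":0,"ax":0,"ay":0,"az":0},{"jaw":100,"x":-58,"y":5,"z":0,"ax":0,"ay":0,"az":0}]' 40
python3 -m crank '[{"jaw":100,"x":0,"y":0,"z":0,"ax":0,"ay":0,"az":10},{"jaw":100,"x":0,"y":0,"z":0,"ax":0,"ay":0,"az":10},{"jaw":100,"x":0,"y":0,"z":0,"ax":0,"ay":0,"az":10},{"jaw":100,"x":0,"y":0,"z":0,"ax":0,"ay":0,"az":10},{"jaw":100,"x":0,"y":0,"z":0,"ax":0,"ay":0,"az":10},{"jaw":100,"x":0,"y":0,"z":0,"ax":0,"ay":0,"az":10},{"jaw":100,"x":0,"y":0,"z":0,"ax":0,"ay":0,"az":10},{"jaw":100,"x":0,"y":0,"z":0,"ax":0,"ay":0,"az":10},{"jaw":100,"x":0,"y":0,"z":0,"ax":0,"ay":0,"az":10},{"jaw":100,"x":0,"y":0,"z":40,"ax":0,"ay":0,"az":0},{"jaw":100,"x":0,"y":0,"z":30,"ax":0,"ay":0,"az":0},{"jaw":100,"x":0,"y":0,"z":0,"ax":0,"ay":0,"az":0}]' 40
python3 - <<'E'
from h import *
p,d,c=shot('wrist','w2.png'); o=readout.get_obs(); print(o['eef_pos'],o['q'].round(2),(-np.asarray(c['R']).T@c['t']).round(4),np.round(c['R'],3).tolist())
E
```

```text
t: 8.98
eef_pos: [0.4658, -0.3434, 0.2326]
tool_rot: [-0.001, 0.707, 0.707, -0.0]
contact_force: [0.4, -0.4, 0.5]
gripper_width: 1.003
t: 10.48
eef_pos: [0.4643, -0.3405, 0.1605]
tool_rot: [-0.002, 1.0, -0.0, -0.003]
contact_force: [0.9, -0.1, -0.7]
gripper_width: 0.998
[ 0.46543218 -0.34129383  0.16238227] [ 0.59  0.4  -0.08  1.85  0.04  0.9  -1.08] [ 0.5336 -0.3409  0.3037] [[0.0, -1.0, -0.003], [-0.961, -0.001, 0.277], [-0.277, 0.003, -0.961]]
```

View pics/w2.png

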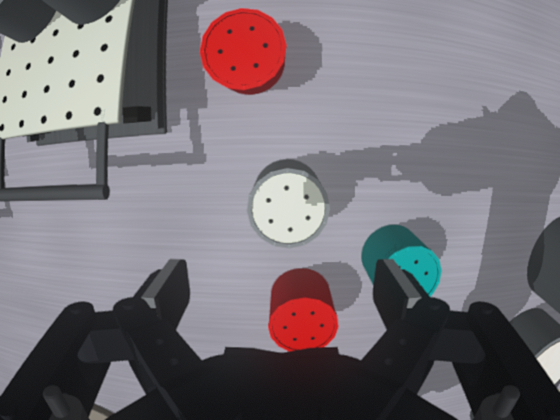

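The mould's disc is at px (288,207), which projects to (0.464, -0.346) and matches the earlier figure. The reds at (243,50) and (302,325) and the turquoise at (410,270) are clear of the finger paths. I go down and grip.

```bash
python3 -m crank '[{"jaw":100,"x":-1,"y":4,"z":40,"ax":0,"ay":0,"az":0},{"jaw":100,"x":0,"y":0,"z":40,"ax":0,"ay":0,"az":0},{"jaw":100,"x":0,"y":0,"z":35,"ax":0,"ay":0,"az":0},{"jaw":100,"x":0,"y":0,"z":24,"ax":0,"ay":0,"az":0},{"jaw":100,"x":0,"y":0,"z":0,"ax":0,"ay":0,"az":0},{"jaw":100,"x":0,"y":0,"z":0,"ax":0,"ay":0,"az":0},{"jaw":80,"x":0,"y":0,"z":0,"ax":0,"ay":0,"az":0},{"jaw":70,"x":0,"y":0,"z":0,"ax":0,"ay":0,"az":0},{"jaw":60,"x":0,"y":0,"z":0,"ax":0,"ay":0,"az":0},{"jaw":60,"x":0,"y":0,"z":0,"ax":0,"ay":0,"az":0},{"jaw":60,"x":0,"y":0,"z":0,"ax":0,"ay":0,"az":0}]' 40
```

```text
t: 11.9
eef_pos: [0.4659, -0.3464, 0.026]
tool_rot: [0.001, 1.0, -0.0, 0.001]
contact_force: [-0.4, 0.8, 5.4]
gripper_width: 0.727
```

```bash
python3 -m crank '[{"jaw":55,"x":0,"y":0,"z":-10,"ax":0,"ay":0,"az":0},{"jaw":55,"x":0,"y":0,"z":-30,"ax":0,"ay":0,"az":0},{"jaw":55,"x":0,"y":0,"z":-40,"ax":0,"ay":0,"az":0},{"jaw":55,"x":0,"y":0,"z":-40,"ax":0,"ay":0,"az":0},{"jaw":55,"x":0,"y":0,"z":-40,"ax":0,"ay":0,"az":0},{"jaw":55,"x":0,"y":0,"z":-40,"ax":0,"ay":0,"az":0},{"jaw":55,"x":0,"y":0,"z":0,"ax":0,"ay":0,"az":0}]' 60
python3 -m crank '[{"jaw":55,"x":5,"y":-20,"z":0,"ax":0,"ay":0,"az":0},{"jaw":55,"x":9,"y":-36,"z":0,"ax":0,"ay":0,"az":0},{"jaw":55,"x":13,"y":-52,"z":0,"ax":0,"ay":0,"az":0},{"jaw":55,"x":13,"y":-52,"z":0,"ax":0,"ay":0,"az":0},{"jaw":55,"x":13,"y":-52,"z":0,"ax":0,"ay":0,"az":0},{"jaw":55,"x":13,"y":-52,"z":0,"ax":0,"ay":0,"az":0},{"jaw":55,"x":13,"y":-52,"z":0,"ax":0,"ay":0,"az":0},{"jaw":55,"x":13,"y":-52,"z":0,"ax":0,"ay":0,"az":0},{"jaw":55,"x":13,"y":-52,"z":0,"ax":0,"ay":0,"az":0},{"jaw":55,"x":9,"y":-36,"z":0,"ax":0,"ay":0,"az":0},{"jaw":55,"x":5,"y":-15,"z":0,"ax":0,"ay":0,"az":0},{"jaw":55,"x":0,"y":0,"z":0,"ax":0,"ay":0,"az":0}]'
python3 -m crank '[{"jaw":55,"x":0,"y":0,"z":0,"ax":0,"ay":-4,"az":0},{"jaw":55,"x":0,"y":0,"z":0,"ax":0,"ay":-4,"az":0},{"jaw":55,"x":0,"y":0,"z":0,"ax":0,"ay":-3.5,"az":0},{"jaw":55,"x":0,"y":0,"z":0,"ax":0,"ay":0,"az":0},{"jaw":55,"x":0,"y":0,"z":0,"ax":0,"ay":0,"az":0}]'
python3 - <<'E'
from m import *
o=readout.get_obs(); w,x,y,z=o['tool_rot']; print(o['eef_pos'].round(4),o['tool_rot'].round(3),'toolz',np.round([2*(x*z+w*y),2*(y*z-w*x),1-2*(x*x+y*y)],3))
p,d,c=shot('scene','scene3.png'); cv2.imwrite('pics/s3c.png',cv2.resize(p[80:260,220:420,::-1],None,fx=3,fy=3))
E
```

```text
t: 12.78
eef_pos: [0.4664, -0.3468, 0.2282]
tool_rot: [0.002, 1.0, -0.0, 0.003]
contact_force: [-0.1, -0.3, -2.8]
gripper_width: 0.716
t: 14.28
eef_pos: [0.5833, 0.126, 0.2231]
tool_rot: [0.0, 1.0, 0.001, -0.001]
contact_force: [-0.4, -0.1, -2.4]
gripper_width: 0.716
t: 14.9
eef_pos: [0.5839, 0.1239, 0.2241]
tool_rot: [0.0, 0.995, -0.001, -0.1]
contact_force: [0.2, -0.1, -3.0]
gripper_width: 0.719
[0.5839 0.1239 0.2241] [ 0.     0.995 -0.001 -0.1  ] toolz [-0.199 -0.    -0.98 ]
```

View pics/s3c.png

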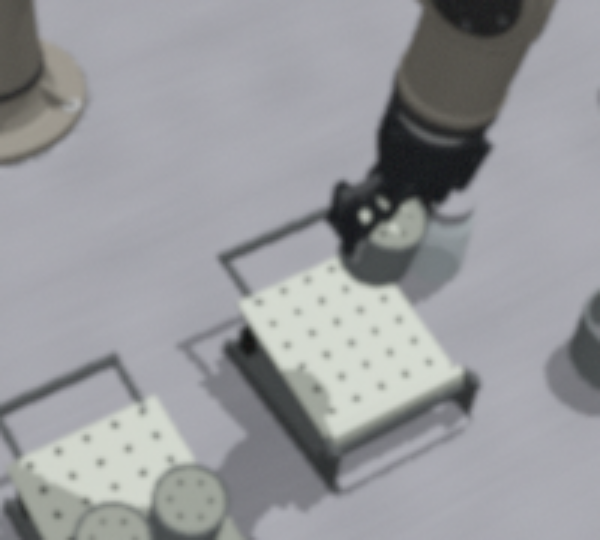

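The mould is held level with the tool, and the tool axis is normal to the board. I correct 12 mm down-slope and lower along the normal.

```bash
python3 -m crank '[{"jaw":55,"x":6,"y":0,"z":20,"ax":0,"ay":0,"az":0},{"jaw":55,"x":6,"y":1,"z":30,"ax":0,"ay":0,"az":0},{"jaw":55,"x":0,"y":0,"z":30,"ax":0,"ay":0,"az":0},{"jaw":55,"x":0,"y":0,"z":20,"ax":0,"ay":0,"az":0},{"jaw":55,"x":0,"y":0,"z":12,"ax":0,"ay":0,"az":0},{"jaw":55,"x":0,"y":0,"z":0,"ax":0,"ay":0,"az":0},{"jaw":55,"x":0,"y":0,"z":0,"ax":0,"ay":0,"az":0},{"jaw":55,"x":0,"y":0,"z":0,"ax":0,"ay":0,"az":0}]'
for i in 1 2 3; do python3 -c "
from h import *
o=readout.get_obs();print(o['eef_pos'].round(4),o['contact_force'].round(2),o['torque'].round(3))"; done
python3 - <<'E'
from m import *
p,d,c=shot('scene','scene4.png'); cv2.imwrite('pics/s4c.png',cv2.resize(p[120:260,270:400,::-1],None,fx=4,fy=4))
E
```

```text
t: 15.95
eef_pos: [0.5745, 0.1243, 0.113]
tool_rot: [-0.0, 0.995, -0.0, -0.099]
contact_force: [0.6, 0.1, -3.3]
gripper_width: 0.72
[0.5745 0.1243 0.113 ] [ 0.63  0.11 -3.34] [ 0.003 -0.305 -0.027]
[0.5745 0.1243 0.113 ] [ 0.63  0.11 -3.34] [ 0.003 -0.305 -0.027]
[0.5745 0.1243 0.113 ] [ 0.63  0.11 -3.34] [ 0.003 -0.305 -0.027]
```

View pics/s4c.png

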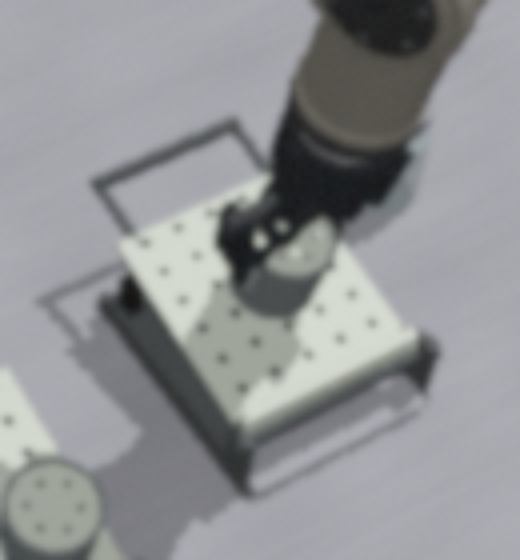

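```bash
python3 -m crank '[{"jaw":55,"x":0,"y":0,"z":6,"ax":0,"ay":0,"az":0},{"jaw":55,"x":0,"y":0,"z":5,"ax":0,"ay":0,"az":0},{"jaw":55,"x":0,"y":0,"z":3,"ax":0,"ay":0,"az":0},{"jaw":55,"x":0,"y":0,"z":0,"ax":0,"ay":0,"az":0},{"jaw":55,"x":0,"y":0,"z":0,"ax":0,"ay":0,"az":0}]'
python3 -m crank '[{"jaw":55,"x":0,"y":0,"z":1,"ax":0,"ay":0,"az":0},{"jaw":55,"x":0,"y":0,"z":1,"ax":0,"ay":0,"az":0},{"jaw":55,"x":0,"y":0,"z":0,"ax":0,"ay":0,"az":0},{"jaw":55,"x":0,"y":0,"z":0,"ax":0,"ay":0,"az":0}]'
```

```text
t: 16.62
eef_pos: [0.571, 0.1242, 0.0985]
tool_rot: [-0.0, 0.995, -0.0, -0.1]
contact_force: [0.4, -0.1, -3.4]
gripper_width: 0.721
t: 17.12
eef_pos: [0.5706, 0.1241, 0.0965]
tool_rot: [-0.0, 0.995, -0.0, -0.1]
contact_force: [0.4, 0.3, -2.8]
gripper_width: 0.721
```

```bash
python3 -m crank '[{"jaw":55,"x":0,"y":0,"z":1,"ax":0,"ay":0,"az":0},{"jaw":55,"x":0,"y":0,"z":0,"ax":0,"ay":0,"az":0},{"jaw":55,"x":0,"y":0,"z":0,"ax":0,"ay":0,"az":0}]'
python3 -m crank '[{"jaw":55,"x":0,"y":0,"z":1,"ax":0,"ay":0,"az":0},{"jaw":55,"x":0,"y":0,"z":0,"ax":0,"ay":0,"az":0},{"jaw":55,"x":0,"y":0,"z":0,"ax":0,"ay":0,"az":0}]'
```

```text
t: 17.5
eef_pos: [0.5704, 0.1241, 0.0955]
tool_rot: [-0.0, 0.995, -0.0, -0.1]
contact_force: [-0.6, 0.5, -2.4]
gripper_width: 0.722
t: 17.88
eef_pos: [0.5701, 0.1241, 0.0945]
tool_rot: [-0.0, 0.995, -0.0, -0.1]
contact_force: [-0.3, -0.0, -2.8]
gripper_width: 0.725
```

```bash
python3 -m crank '[{"jaw":55,"x":0,"y":0,"z":1,"ax":0,"ay":0,"az":0},{"jaw":55,"x":0,"y":0,"z":0,"ax":0,"ay":0,"az":0},{"jaw":55,"x":0,"y":0,"z":0,"ax":0,"ay":0,"az":0}]'
python3 -m crank '[{"jaw":55,"x":0,"y":0,"z":0.5,"ax":0,"ay":0,"az":0},{"jaw":55,"x":0,"y":0,"z":0,"ax":0,"ay":0,"az":0},{"jaw":55,"x":0,"y":0,"z":0,"ax":0,"ay":0,"az":0}]'
```

```text
t: 18.25
eef_pos: [0.5701, 0.1242, 0.0941]
tool_rot: [-0.0, 0.995, -0.0, -0.1]
contact_force: [-1.3, -0.9, 5.9]
gripper_width: 0.723
t: 18.62
eef_pos: [0.5701, 0.1242, 0.0941]
tool_rot: [-0.0, 0.995, -0.0, -0.1]
contact_force: [-1.7, -0.8, 8.9]
gripper_width: 0.721
```

Contact is made at about 11 N, below the yield load at this lever arm. I ease off slightly and release.

```bash
python3 -m crank '[{"jaw":55,"x":0,"y":0,"z":-0.8,"ax":0,"ay":0,"az":0},{"jaw":55,"x":0,"y":0,"z":0,"ax":0,"ay":0,"az":0},{"jaw":74,"x":0,"y":0,"z":0,"ax":0,"ay":0,"az":0},{"jaw":78,"x":0,"y":0,"z":0,"ax":0,"ay":0,"az":0},{"jaw":85,"x":0,"y":0,"z":0,"ax":0,"ay":0,"az":0},{"jaw":100,"x":0,"y":0,"z":0,"ax":0,"ay":0,"az":0},{"jaw":100,"x":0,"y":0,"z":0,"ax":0,"ay":0,"az":0},{"jaw":100,"x":0,"y":0,"z":0,"ax":0,"ay":0,"az":0}]'
python3 -m crank '[{"jaw":100,"x":0,"y":0,"z":-10,"ax":0,"ay":0,"az":0},{"jaw":100,"x":0,"y":0,"z":-30,"ax":0,"ay":0,"az":0},{"jaw":100,"x":0,"y":0,"z":-50,"ax":0,"ay":0,"az":0},{"jaw":100,"x":0,"y":0,"z":-50,"ax":0,"ay":0,"az":0},{"jaw":100,"x":-50,"y":0,"z":-20,"ax":0,"ay":0,"az":0},{"jaw":100,"x":-50,"y":0,"z":-20,"ax":0,"ay":0,"az":0},{"jaw":100,"x":-40,"y":0,"z":0,"ax":0,"ay":0,"az":0},{"jaw":100,"x":0,"y":0,"z":0,"ax":0,"ay":0,"az":0},{"jaw":100,"x":0,"y":0,"z":0,"ax":0,"ay":0,"az":0}]'
python3 - <<'E'
from m import *
s=.2;n=np.array([np.sin(s),0,np.cos(s)]);dd=np.array([np.cos(s),0,-np.sin(s)]);P=np.array([.566,.1225,.0688])
for f in('top','scene'):
    p,d,c=shot(f,f+'5.png'); W=cloud(d,c); B=(d>0)&(W[...,2]>.025)&(W[...,2]<.2)&(abs(W[...,1]-.123)<.073)&(W[...,0]>.485)&(W[...,0]<.64)
    h=(W-P)@n
    Q=W[B&white(p)&(abs(h)<.012)]; mm,nn,N,e=fit(Q); print(f,'board',N,mm.round(4),np.arctan2(nn[0],nn[2]).round(3))
    Q=W[B&(h>.05)&(h<.075)]; mm,nn,N,e=fit(Q); r=Q-P
    (u,v),R=cv2.minEnclosingCircle((np.c_[r@dd,r[:,1]]*1000).astype('f4'))
    print('mould top',N,'slope',np.arctan2(nn[0],nn[2]).round(3),'ny',nn[1].round(3),'h',np.median(r@n).round(4),'ctr',round(u),round(v),round(R))
    for k,x,y in(('er',.434,.123),('nr',.493,-.148)):
        Q=W[(W[...,2]>.03)&(W[...,2]<.13)&(d>0)&(abs(W[...,0]-x)<.015)&(abs(W[...,1]-y)<.04)]; print(k,len(Q),np.median(Q,0).round(4) if len(Q) else '')
    if f=='scene': cv2.imwrite('pics/s5c.png',cv2.resize(p[90:350,180:460,::-1],None,fx=2,fy=2))
E
```

```text
t: 19.62
eef_pos: [0.57, 0.1241, 0.0939]
tool_rot: [-0.0, 0.995, -0.0, -0.1]
contact_force: [-0.3, -0.4, -0.7]
gripper_width: 0.996
t: 20.75
eef_pos: [0.4693, 0.1241, 0.2986]
tool_rot: [-0.0, 0.995, -0.001, -0.1]
contact_force: [0.0, 0.2, -0.8]
gripper_width: 1.001
top board 266 [0.5801 0.0766 0.0663] 0.199
mould top 119 slope 0.186 ny -0.029 h 0.0591 ctr -2 -3 33
er 0 
nr 115 [ 0.489  -0.1484  0.0974]
scene board 1115 [0.5621 0.1142 0.0685] 0.191
mould top 275 slope 0.2 ny -0.003 h 0.0576 ctr -5 0 35
er 99 [0.4331 0.1206 0.0952]
nr 128 [ 0.4889 -0.1485  0.0968]
```

View pics/s5c.png

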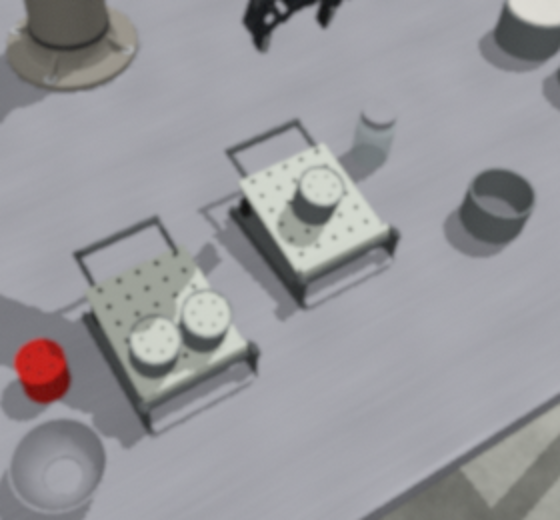

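The crop shows the mould flat in the middle of the board at (318,190) and the gripper clear. The jar, hoop, bowl and loaded board look undisturbed, and the rod heights match those before placing.

```bash
python3 -c "
from station import ticket
print(ticket.hand_in())"
```

```text
the job is handed in; nothing more can be done
None
```

I raised the empty board by its rod to the neighbour's slope, let go and checked that it held. I then set the mould down flat on the board, withdrew the arm and handed the job in at about 21 s of the 61 s allowed. No verdict was reported.

**Last checks:**
- **Board slope:** it measured 0.19–0.20 rad. The neighbour is about 0.20 rad, and the rod heights put the two within about 0.01 rad. In the scene camera, the empty board's rod height was the same after placing as before, so there was no sag.
- **Mould:** its centre is within about 5 mm of the board's middle. The top face is 58–59 mm above the board (60 mm nominal) and tilted 0.19–0.20 rad, so it sits flat. The set-down force peaked at about 11 N.
- **Surroundings:** the neighbour's rod had moved less than 1 mm. The jar, bowl and hoop looked undisturbed in the last picture, but I did not measure them.

**Disagreements:** one small-patch fit of the neighbour's slope from the top camera gave 0.232 rad, against 0.19–0.21 from the others. That would still be within the 0.06 rad tolerance. The top camera could not see the empty board's rod in the last check because the arm was in the way, so that reading comes from the scene camera alone.

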